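# Make up two toy kits on the hallway shelf

### The arm

A 7-joint arm with a two-finger parallel gripper is mounted at the origin on the work surface. World frame = base frame: x ahead of the robot, y to its left, z up, the work surface at z = 0. Lengths are in m, angles in rad, forces in N, time in s.
With the tool pointing down it reaches from about 0.425 to 1.025 m from the base axis. Payload 9.4 kg.
Tool frame: the origin (TCP) lies midway between the tips of the shut fingers; the grasp point (between the pads) lies 19 mm behind it; z points along the fingers, y is the line along which they close (so a half turn about z gives the same grasp; the last joint's range is limited). The gripper opens to 93 mm and grips with 3 to 60 N. Pads are 15 mm wide; open, the fingers measure 128 mm over their backs; the gripper's body (75 mm by 188 mm) begins 65 mm behind the grasp point.
Start: joints at [1.153, 0.599, -0.003, 1.599, 0.002, 0.943, -0.08], TCP at [0.242, -0.683, 0.219] pointing down, gripper open.
Joint ranges: [-2.57, 2.57], [-0.35, 1.97], [-1.29, 1.29], [0.11, 2.56], [-1.05, 4.19], [0.11, 1.86], [-2.63, 2.63]. Speed limits (rad/s): [2.22, 2.22, 3.01, 3.01, 3.14, 3.14, 3.14].

### API

Orientations are given as a unit quaternion [x, y, z, w].
In Python, from station import r gives the robot as it stands.
- The arm moves only by the shell command python3 -m pendant 'ROWS' [OPENING] [FORCE]. ROWS is JSON, a list of rows, each an object of numbers: "x", "y", "z": the shift along the tool's x, y, z in cm; "roll": the turn about the tool's z in rad. A call has 1 to 5 rows; each row is the pose to reach, as a shift and turn from the pose commanded when the call began, along the tool's axes at that moment; what a row does not reach only later rows make up. A row lasts 1/8 s, in which the tool goes at most 62.5 mm and 10.7 degrees, less where a joint would pass 70% of its speed; a pose out of reach is approached as far as the arm can. A call with a gripper value outside its range is refused whole. OPENING is the finger opening in cm, from 0 to 9.3, set as the call begins (- or left out, the last holds). The fingers move at their own pace and stop on an object; FORCE is the grip in N (left out, the last holds). Time passes only in rows, so rows that repeat a pose let the fingers close. It gives the time, the measured TCP pose, the force, the opening and the grip force at its end, in the units of the state.
- r.get_state(): the state, without advancing time (a new reading comes with each control period).
- r.camera(name): name is "scene" or "top" or "wrist"; returns a dict with "frame" (400x640x3 uint8, blue, green, red), "depth" (400x640 float32, m along the optical axis (not along the pixel's ray), 0 where there is no reading), "fov_y" (degrees; the focal length in pixels is half the picture's height over the tangent of half this angle, whatever the lens; pixels are square), "cx", "cy" (the principal point, pixels), "R" (3x3) and "t" (3): a world point X has camera coordinates R X + t. Camera axes: x right, y down, z forward; pixel columns grow to the right and rows downward; lengths in m; the calibration is good to about 2 mm. A picture is of the moment at which its call begins.
- r.job_done(): hands the job in; it is judged then, once.
Trained networks look in the newest picture that a camera, given by its name, has taken for a name from the list of things; names that differ only in an ending like _2 or _b are one class to them, and where a whole thing is asked for, a point or a joint stands for the part that bears it (a point fixed in the world has none). Each returns a list of dicts, best first, with "p" (0 to 1); they miss things now and then, are a little off and sometimes report something else, mostly with a low value. They report only what shows in the picture. A call takes as long as a camera call. They do not tell look-alikes from the thing itself.
- r.outline_of(query, camera): "region" (400x640 bool, what is visible of it) and "extent" ([left, top, right, bottom] in pixels, round what is visible of it).
- r.place_of(query, camera): "position" ([row, column] in pixels: a listed point, or the origin of a listed thing).
The state is a dict: "clock": time; "joint_positions": joint angles; "joint_vel": joint speeds; "effort": joint torques, N m; "eef_pos": TCP position; "eef_rot": TCP orientation; "ft_force": force on the tool from outside, world axes, zero at the start; "wrist_torque": the same for the moment, N m; "opening": finger opening in m; "grasp_force": force on a finger pad.
Only numpy, scipy, OpenCV 4.12 (cv2) and the standard library are available. Lean on these libraries where they do the work, as an engineer would, in place of code of your own. Each camera call takes 0.05 s, during which the arm holds its last target. There are 200 camera calls.

### The job

Make up the two play kits for the visiting cousins: the red bus and the wooden bridge go in the blue tray, the chrome motorcycle and the orange fuel pump in the yellow tray, one toy to each bay, either bay. Stand each toy upright and flat on its bay's floor, setting it down rather than dropping it. Leave the green bus and the white pump where they stand.

Things in the scene. Friction and masses are not known exactly. Their poses are not given: they have to be found in the camera images.
- red_bus: Red plastic toy city bus, 120 long (its x, windscreen at +x) x 43 wide (y) x 60 high, standing on its wheels; flat parallel sides from 8 to 58 above the ground; origin at the centre of its underside at wheel level, z up. About 110 g. Goes in the blue tray. Sizes in mm.
- bridge: Wooden bridge block: deck 110 long (x) x 34 wide (y) x 18 thick, top 54 and underside 36 above its feet, on two legs with an open archway between; grip across y at mid-deck, 44 up. Origin below its centre at the level of its feet, z up. About 100 g. Goes in the blue tray. Sizes in mm.
- motorcycle: Chrome die-cast toy motorcycle with black tyres, 106 long (x, front at +x) x 62 high, upright on its wheels and a 38 wide centre stand. The chrome fuel tank in the middle, x -20 to +24, is 24 wide (y) between flat sides from 30 to 54 up; handlebars 45 wide at x = +26, 60 up. Origin at the centre of its underside, z up. About 160 g. Goes in the yellow tray. Sizes in mm.
- orange_pump: Orange plastic toy fuel pump, body 36 (x) x 34 wide (y), 74 high, on a grey foot 48 x 40 x 6; dark display on its -x side; flat sides across y from 6 to 74 up; origin at the centre of its underside, z up. Orange all over. About 70 g. Goes in the yellow tray. Sizes in mm.
- green_bus: Green plastic toy city bus, 120 long (its x, windscreen at +x) x 43 wide (y) x 60 high, standing on its wheels; flat parallel sides from 8 to 58 above the ground; origin at the centre of its underside at wheel level, z up. Belongs to neither kit: stays where it stands. Sizes in mm.
- white_pump: White plastic toy fuel pump, body 36 (x) x 34 wide (y), 74 high, on a grey foot 48 x 40 x 6; dark display on its -x side; flat sides across y from 6 to 74 up; origin at the centre of its underside, z up. White all over. Belongs to neither kit: stays where it stands. Sizes in mm.
- blue_tray: Blue plastic kit tray, fixed, outside 164 x 164. A divider 4 thick along its x axis at y = 0 makes two equal bays, each 156 long (x) x 76 wide (y), centred at y = +40 and y = -40. Bay floor 4 above the shelf; outer walls (4 thick) and divider 18 above the shelf. Origin at the centre of its underside, on the shelf, z up. For the red bus and the bridge. Sizes in mm.
- yellow_tray: Yellow plastic kit tray, fixed, outside 164 x 164. A divider 4 thick along its x axis at y = 0 makes two equal bays, each 156 long (x) x 76 wide (y), centred at y = +40 and y = -40. Bay floor 4 above the shelf; outer walls (4 thick) and divider 18 above the shelf. Origin at the centre of its underside, on the shelf, z up. For the motorcycle and the orange pump. Sizes in mm.
Mind the look-alikes: they are no part of the job. Several things have the shape of the yellow_tray; the one meant has the colours described above. What is shaped like the blue_tray but turquoise is not meant.

How it is judged:
At the end, for the whole second after the job is handed in: Red bus and bridge in the blue tray, motorcycle and orange pump in the yellow, one to a bay, inside it, within 5 mm of its floor, upright within 0.12 rad, released and at rest; green bus and white pump upright within 25 mm of where they were (x of red_bus in the frame of blue_tray between -0.06 and 0.06 m and y of red_bus in the frame of blue_tray between -0.07 and 0.07 m and z of red_bus in the frame of blue_tray between 0.001 and 0.009 m and angle between each of red_bus, bridge, motorcycle, orange_pump, green_bus, white_pump's own z axis and vertical below 0.12 rad and linear speed of each of red_bus, bridge, motorcycle, orange_pump below 0.02 m/s and angular speed of each of red_bus, bridge, motorcycle, orange_pump below 0.2 rad/s and x of bridge in the frame of blue_tray between -0.06 and 0.06 m and y of bridge in the frame of blue_tray between -0.07 and 0.07 m and z of bridge in the frame of blue_tray between 0.001 and 0.009 m and x of motorcycle in the frame of yellow_tray between -0.06 and 0.06 m and y of motorcycle in the frame of yellow_tray between -0.07 and 0.07 m and z of motorcycle in the frame of yellow_tray between 0.001 and 0.009 m and x of orange_pump in the frame of yellow_tray between -0.06 and 0.06 m and y of orange_pump in the frame of yellow_tray between -0.07 and 0.07 m and z of orange_pump in the frame of yellow_tray between 0.001 and 0.009 m and ((y of red_bus in the frame of blue_tray above 0.012 m and y of bridge in the frame of blue_tray below -0.012 m) or (y of bridge in the frame of blue_tray above 0.012 m and y of red_bus in the frame of blue_tray below -0.012 m)) and ((y of motorcycle in the frame of yellow_tray above 0.012 m and y of orange_pump in the frame of yellow_tray below -0.012 m) or (y of orange_pump in the frame of yellow_tray above 0.012 m and y of motorcycle in the frame of yellow_tray below -0.012 m)) and distance of each of green_bus, white_pump from where it was at the start of the episode below 0.025 m); the robot touches nothing.
It fails at once if The green bus or the white pump is moved by more than 25 mm (distance of any of green_bus, white_pump from where it was at the start of the episode above 0.025 m).
It fails at once if A toy is dropped or thrown: it moves faster than 0.75 m/s (a fall of some 30 mm) with no finger on it ((linear speed of red_bus above 0.75 m/s and contact force between red_bus and the fingers below 0.02 N) or (linear speed of bridge above 0.75 m/s and contact force between bridge and the fingers below 0.02 N) or (linear speed of motorcycle above 0.75 m/s and contact force between motorcycle and the fingers below 0.02 N) or (linear speed of orange_pump above 0.75 m/s and contact force between orange_pump and the fingers below 0.02 N)).
It also fails if it takes over 101 s, if anything falls off the work surface, if the arm or the gripper's body presses on something with over 40 N, if the wrist force passes 120 N, or if a joint passes its speed limit or range.

## Working session

There is one attempt and no reset: what is moved stays moved. The work goes in short steps, Python scripts to look and compute and a shell command to move; the robot and the scene stay as the last step left them, time stands still between calls to the robot, and variables do not carry over. Pictures are saved under pics/ and viewed, at most 14 in all, crops included, and the job is handed in when it is done.

```bash
mkdir -p pics; ls
python3 - <<'E'
from station import r
import cv2,numpy as np
for n in("scene","top"):
    c=r.camera(n); cv2.imwrite(f"pics/{n}0.png",c["frame"]); print(n,c["fov_y"],c["cx"],c["cy"],np.round(c["R"],3).tolist(),np.round(c["t"],3).tolist())
    for q in("red_bus","bridge","motorcycle","orange_pump","white_pump","blue_tray","yellow_tray"):
        print(q,[(round(d["p"],2),np.round(d["position"]).tolist()) for d in r.place_of(q,n)])
s=r.get_state();print(s)
E
```

```text
pics
scene 52.173042735272894 312.8712314632778 204.02325917456213 [[-0.473, 0.881, 0.007], [0.626, 0.342, -0.701], [-0.62, -0.327, -0.713]] [0.179, -0.238, 1.199]
red_bus [(0.59, [227.0, 298.0])]
bridge [(0.91, [247.0, 342.0])]
motorcycle [(0.59, [298.0, 309.0])]
orange_pump []
white_pump [(0.47, [246.0, 343.0])]
blue_tray [(0.89, [213.0, 445.0]), (0.79, [297.0, 424.0])]
yellow_tray [(0.73, [131.0, 262.0]), (0.56, [186.0, 198.0])]
top 49.05972359303086 326.0569929360822 202.55488547323904 [[0.036, -0.999, 0.003], [-0.979, -0.036, -0.199], [0.199, 0.005, -0.98]] [-0.002, 0.403, 0.996]
red_bus [(0.67, [186.0, 333.0])]
bridge [(0.67, [182.0, 286.0])]
motorcycle [(0.85, [129.0, 287.0])]
orange_pump [(0.88, [189.0, 378.0])]
white_pump [(0.81, [126.0, 332.0])]
blue_tray [(0.75, [166.0, 208.0]), (0.58, [263.0, 214.0])]
yellow_tray [(0.66, [296.0, 444.0])]
{'clock': 0.8, 'joint_positions': array([ 1.15329696,  0.59923469, -0.00251392,  1.59941412,  0.00179347,
        0.94289603, -0.07980903]), 'joint_vel': array([ 0.00060322,  0.00131917, -0.00121078,  0.00142941,  0.0010271 ,
       -0.00077967, -0.00121982]), 'effort': array([-8.89631574e-04, -7.64737916e+01,  1.49545401e+00, -2.52698779e+01,
       -5.24647138e-02,  1.04379072e-02, -9.45255948e-06]), 'eef_pos': array([ 0.24232562, -0.68329899,  0.21865968]), 'eef_rot': array([ 9.85515340e-01,  1.69586302e-01, -1.00647623e-05,  2.83817578e-05]), 'ft_force': array([-0.12156113, -0.21699055, -0.98669266]), 'wrist_torque': array([-0.05019465,  0.05445852,  0.02213367]), 'grasp_force': 0.0, 'opening': 0.09316490440739984}
```

View pics/top0.png

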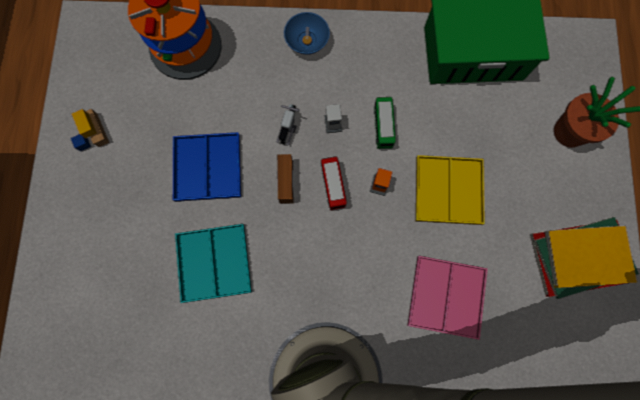

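View pics/scene0.png

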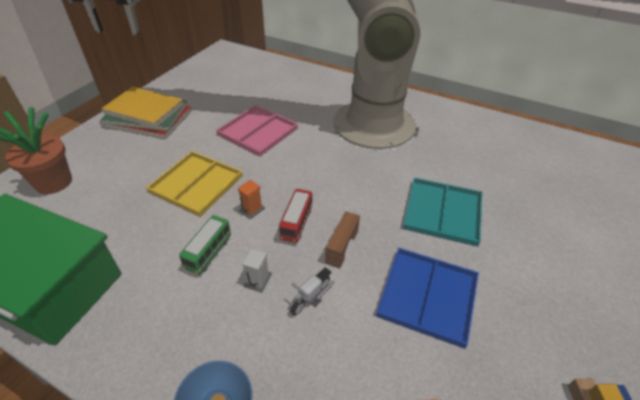

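Top view: the blue tray is at (166,208), with its turquoise look-alike at (263,214). The yellow tray is at (190,449), with the pink one at (296,447). The red bus is at (183,333) and the green one at (121,385); the orange pump is at (181,382) and the white one at (118,334). The bridge is at (179,286) and the motorcycle at (125,289). Colour settles each pair. Next I'll measure from depth and confirm in an enlarged crop.

```bash
cat > h.py <<'E'
from station import r
import cv2,numpy as np
def cloud(n):
    c=r.camera(n); f=200/np.tan(np.radians(c["fov_y"]/2)); d=c["depth"]
    v,u=np.mgrid[:400,:640]; P=np.stack([(u-c["cx"])/f*d,(v-c["cy"])/f*d,d],-1)
    W=(P-c["t"])@np.asarray(c["R"]); W[d==0]=np.nan
    return c,W
def rect(p):
    (x,y),(w,h),a=cv2.minAreaRect((p[:,:2]*1000).astype(np.float32))
    if w<h: w,h,a=h,w,a+90
    a=(a+90)%180-90
    return dict(x=round(x,1),y=round(y,1),L=round(w,1),W=round(h,1),a=round(a,1))
E
python3 - <<'E'
from h import *
c,W=cloud("top"); z=W[...,2]
hsv=cv2.cvtColor(c["frame"],cv2.COLOR_BGR2HSV)
print("table z",np.nanmedian(z[215:225,300:400]),np.nanstd(z[215:225,300:400]))
box=dict(moto=(98,150,272,308),white=(98,135,322,346),green=(92,150,370,400),bridge=(150,208,272,298),red=(152,213,316,350),orange=(163,200,368,396))
for k,(a,b,l,rr) in box.items():
    w=W[a:b,l:rr].reshape(-1,3); zt=np.nanpercentile(w[:,2],98)
    for lo in (0.015,zt-0.01): 
        q=w[w[:,2]>lo]; print(k,"zt",round(zt,4),"lo",round(lo,3),len(q),rect(q))
for k,(a,b,l,rr),h in(("blue",(125,208,165,250),(105,130)),("yellow",(148,230,408,492),(22,33))):
    m=(hsv[a:b,l:rr,0]>h[0])&(hsv[a:b,l:rr,0]<h[1])&(hsv[a:b,l:rr,1]>150)
    n,lab,st,_=cv2.connectedComponentsWithStats(m.astype(np.uint8)); m=lab==1+np.argmax(st[1:,4])
    w=W[a:b,l:rr][m]; print(k,len(w),rect(w[~np.isnan(w[:,2])]), "floor",np.nanmedian(w[:,2]))
    q=w[w[:,2]>0.011]; print(" rim",len(q),rect(q))
cv2.imwrite("pics/crop.png",cv2.resize(c["frame"][80:240,160:500],None,fx=2.3,fy=2.3,interpolation=cv2.INTER_CUBIC))
E
```

```text
table z -0.00024117933525563473 0.001986600400033317
moto zt 0.0573 lo 0.015 442 {'x': 603.6, 'y': 112.8, 'L': 103.3, 'W': 40.5, 'a': -10.0}
moto zt 0.0573 lo 0.047 264 {'x': 602.3, 'y': 120.4, 'L': 86.5, 'W': 40.0, 'a': -24.0}
white zt 0.0757 lo 0.015 346 {'x': 618.1, 'y': 2.0, 'L': 40.6, 'W': 34.2, 'a': 7.7}
white zt 0.0757 lo 0.066 232 {'x': 618.1, 'y': 2.0, 'L': 40.6, 'W': 34.0, 'a': 7.7}
green zt 0.0619 lo 0.015 973 {'x': 610.1, 'y': -125.2, 'L': 119.9, 'W': 43.4, 'a': 4.4}
green zt 0.0619 lo 0.052 796 {'x': 610.3, 'y': -125.0, 'L': 119.4, 'W': 43.1, 'a': 4.5}
bridge zt 0.0566 lo 0.015 730 {'x': 461.0, 'y': 111.9, 'L': 111.6, 'W': 33.4, 'a': 3.5}
bridge zt 0.0566 lo 0.047 661 {'x': 461.3, 'y': 112.0, 'L': 111.1, 'W': 33.3, 'a': 3.5}
red zt 0.0619 lo 0.015 962 {'x': 452.7, 'y': -4.0, 'L': 121.4, 'W': 43.2, 'a': 12.6}
red zt 0.0619 lo 0.052 868 {'x': 452.8, 'y': -3.8, 'L': 121.0, 'W': 42.5, 'a': 12.6}
orange zt 0.0756 lo 0.015 330 {'x': 461.7, 'y': -118.6, 'L': 40.5, 'W': 33.9, 'a': -13.7}
orange zt 0.0756 lo 0.066 250 {'x': 461.7, 'y': -118.7, 'L': 40.5, 'W': 33.8, 'a': -13.8}
blue 4300 {'x': 489.9, 'y': 311.2, 'L': 165.0, 'W': 163.7, 'a': -84.2} floor 0.004219595327684395
 rim 632 {'x': 489.9, 'y': 311.1, 'L': 165.2, 'W': 163.3, 'a': -84.3}
yellow 4425 {'x': 453.5, 'y': -288.9, 'L': 164.7, 'W': 163.9, 'a': -1.1} floor 0.004006881063632388
 rim 604 {'x': 453.5, 'y': -288.9, 'L': 164.7, 'W': 163.9, 'a': -1.1}
```

View pics/crop.png

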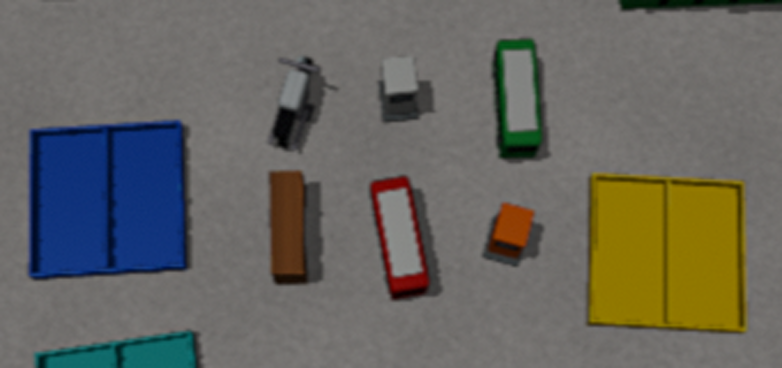

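The crop confirms it: orange pump at crop (512,230), red bus (400,237), bridge (288,227), chrome motorcycle (295,103), blue tray on the left, yellow tray on the right. The white pump (400,85), green bus (518,97) and turquoise tray stay untouched. I'll start with the orange pump.

```bash
cat > go.py <<'E'
# python3 go.py x y z angle (mm, deg of tool x axis, mod 180) -> shift for the pendant
import sys,numpy as np
from station import r
from scipy.spatial.transform import Rotation as Ro
s=r.get_state(); R=Ro.from_quat(s["eef_rot"]).as_matrix(); x,y,z,a=map(float,sys.argv[1:5])
d=R.T@(np.array([x,y,z])/1000-s["eef_pos"])*100
cur=np.degrees(np.arctan2(R[1,0],R[0,0])); da=(a-cur+90)%180-90
print("clock",round(s["clock"],2),"pos",np.round(s["eef_pos"]*1000,1),"ang",round(cur,1),"j7",round(s["joint_positions"][6],2),"open",round(s["opening"]*1000,1),"grip",round(s["grasp_force"],1),"ft",np.round(s["ft_force"],1))
print("-> x %.2f y %.2f z %.2f roll %.3f"%(*d,-np.radians(da)))
E
python3 go.py 463 -118.6 180 -13.8
```

```text
clock 0.85 pos [ 242.3 -683.3  218.7] ang 19.5 j7 -0.08 open 93.0 grip 0.0 ft [ 0.7  0.7 -0.1]
-> x 39.68 y -45.85 z 3.86 roll 0.582
```

```bash
python3 -m pendant '[{"x":39.7,"y":-45.9,"z":3.9,"roll":0.58},{"x":39.7,"y":-45.9,"z":3.9,"roll":0.58},{"x":39.7,"y":-45.9,"z":3.9,"roll":0.58},{"x":39.7,"y":-45.9,"z":3.9,"roll":0.58},{"x":39.7,"y":-45.9,"z":3.9,"roll":0.58}]' 6.5 20; python3 go.py 463 -118.6 180 -13.8
```

```text
clock: 1.48
eef_pos: [0.3565, -0.391, 0.1987]
eef_rot: [0.993, -0.119, 0.0, 0.0]
ft_force: [1.2, -0.1, -0.3]
opening: 0.0651
grasp_force: 0.0
clock 1.48 pos [ 356.5 -391.   198.7] ang -13.7 j7 -0.99 open 65.1 grip 0.0 ft [ 1.2 -0.1 -0.3]
-> x 3.88 y -28.99 z 1.87 roll 0.002
```

```bash
python3 -m pendant '[{"x":3.9,"y":-29,"z":1.9},{"x":3.9,"y":-29,"z":1.9},{"x":3.9,"y":-29,"z":1.9},{"x":3.9,"y":-29,"z":1.9},{"x":3.9,"y":-29,"z":1.9}]'; python3 go.py 463 -118.6 35 -13.8
python3 - <<'E'
from h import *
c,W=cloud("wrist"); cv2.imwrite("pics/w1.png",c["frame"])
m=(W[...,2]>0.066)&(W[...,2]<0.085); n,lab,st,_=cv2.connectedComponentsWithStats(m.astype(np.uint8))
for i in range(1,n):
    if st[i,4]>300: print(st[i].tolist(),rect(W[lab==i]),W[lab==i][:,2].mean())
E
```

```text
clock 1.48 pos [ 356.5 -391.   198.7] ang -13.7 j7 -0.99 open 65.1 grip 0.0 ft [ 1.2 -0.1 -0.3]
-> x 3.87 y -28.99 z 16.37 roll 0.002
[2, 137, 48, 41, 1604] {'x': 461.9, 'y': -118.9, 'L': 39.5, 'W': 36.1, 'a': -13.7} 0.07298779183113566invalid input
```

View pics/w1.png

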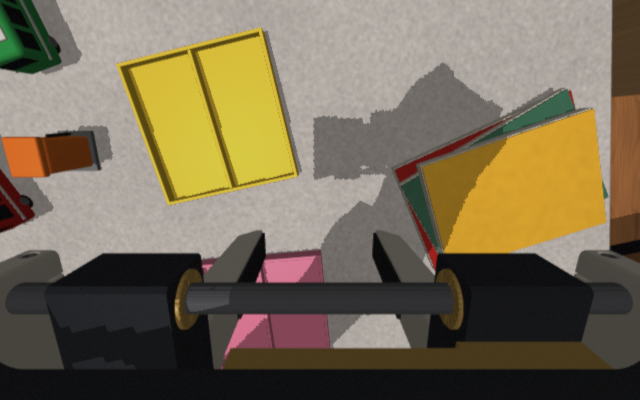

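The wrist view shows the yellow tray at (210,115) and the orange pump at (45,155), which agrees with the top camera (461.9, -118.9). The call was refused, probably because every key is needed, so I'll give all four.

```bash
python3 -m pendant '[{"x":3.9,"y":-29,"z":1.9,"roll":0},{"x":3.9,"y":-29,"z":1.9,"roll":0},{"x":3.9,"y":-29,"z":1.9,"roll":0},{"x":3.9,"y":-29,"z":1.9,"roll":0},{"x":3.9,"y":-29,"z":1.9,"roll":0}]'; python3 go.py 463 -118.8 35 -13.8
```

```text
clock: 2.15
eef_pos: [0.4634, -0.1177, 0.1797]
eef_rot: [0.993, -0.118, 0.0, -0.0]
ft_force: [-0.2, -0.9, -0.3]
opening: 0.0651
grasp_force: 0.0
clock 2.15 pos [ 463.4 -117.7  179.7] ang -13.6 j7 -1.59 open 65.1 grip 0.0 ft [-0.2 -0.9 -0.3]
-> x -0.02 y 0.12 z 14.47 roll 0.004
```

```bash
python3 -m pendant '[{"x":0,"y":0.1,"z":6,"roll":0},{"x":0,"y":0.1,"z":11,"roll":0},{"x":0,"y":0.1,"z":14.5,"roll":0},{"x":0,"y":0.1,"z":14.5,"roll":0}]' && python3 -m pendant '[{"x":0,"y":0,"z":0,"roll":0},{"x":0,"y":0,"z":0,"roll":0},{"x":0,"y":0,"z":0,"roll":0},{"x":0,"y":0,"z":0,"roll":0},{"x":0,"y":0,"z":0,"roll":0}]' 2.5 20;  python3 go.py 463 -118.8 150 -13.8
```

```text
clock: 2.65
eef_pos: [0.461, -0.1212, 0.0328]
eef_rot: [0.993, -0.119, -0.002, -0.0]
ft_force: [-0.5, -0.4, 1.3]
opening: 0.0653
grasp_force: 0.0
clock: 3.28
eef_pos: [0.4627, -0.1212, 0.0355]
eef_rot: [0.993, -0.119, 0.001, -0.0]
ft_force: [-0.9, 1.0, 10.6]
opening: 0.0336
grasp_force: 20.0
clock 3.27 pos [ 462.7 -121.2   35.5] ang -13.7 j7 -1.53 open 33.6 grip 20.0 ft [-0.9  1.  10.6]
-> x -0.01 y -0.25 z -11.45 roll 0.002
```

```bash
python3 -m pendant '[{"x":0,"y":0,"z":-4,"roll":0},{"x":0,"y":0,"z":-9,"roll":0},{"x":0,"y":0,"z":-11.5,"roll":0},{"x":0,"y":0,"z":-11.5,"roll":0}]';  python3 go.py 452.7 -328.9 150 -1.1
```

```text
clock: 3.78
eef_pos: [0.463, -0.1214, 0.1515]
eef_rot: [0.993, -0.119, 0.002, 0.0]
ft_force: [-0.3, 0.6, -0.9]
opening: 0.0338
grasp_force: 20.0
clock 3.77 pos [ 463.  -121.4  151.5] ang -13.7 j7 -1.56 open 33.8 grip 20.0 ft [-0.3  0.6 -0.9]
-> x 3.91 y 20.40 z 0.16 roll -0.220
```

```bash
python3 -m pendant '[{"x":1,"y":5.1,"z":0.1,"roll":-0.06},{"x":2,"y":10.2,"z":0.1,"roll":-0.11},{"x":3,"y":15.3,"z":0.1,"roll":-0.17},{"x":3.9,"y":20.4,"z":0.1,"roll":-0.22},{"x":3.9,"y":20.4,"z":0.1,"roll":-0.22}]';python3 -m pendant '[{"x":0,"y":0,"z":0,"roll":0}]';  python3 go.py 452.7 -328.9 41 -1.1
```

```text
clock: 4.4
eef_pos: [0.4499, -0.333, 0.1472]
eef_rot: [1.0, -0.013, -0.001, 0.0]
ft_force: [-0.5, 0.4, -1.2]
opening: 0.0338
grasp_force: 20.0
clock: 4.53
eef_pos: [0.451, -0.3279, 0.1474]
eef_rot: [1.0, -0.01, -0.001, -0.001]
ft_force: [-0.2, 0.8, -1.2]
opening: 0.0341
grasp_force: 20.0
clock 4.53 pos [ 451.  -327.9  147.4] ang -1.1 j7 -1.03 open 34.1 grip 20.0 ft [-0.2  0.8 -1.2]
-> x 0.19 y 0.12 z 10.64 roll -0.001
```

```bash
python3 -m pendant '[{"x":0.2,"y":0.1,"z":4,"roll":0},{"x":0.2,"y":0.1,"z":8,"roll":0},{"x":0.2,"y":0.1,"z":9.6,"roll":0},{"x":0.2,"y":0.1,"z":10.3,"roll":0},{"x":0.2,"y":0.1,"z":10.3,"roll":0}]';python3 -m pendant '[{"x":0,"y":0,"z":0,"roll":0},{"x":0,"y":0,"z":0,"roll":0}]';  python3 go.py 452.7 -328.9 39.5 -1.1
```

```text
clock: 5.15
eef_pos: [0.454, -0.3295, 0.0459]
eef_rot: [1.0, -0.009, 0.0, 0.0]
ft_force: [0.8, 0.2, 0.1]
opening: 0.0338
grasp_force: 20.0
clock: 5.4
eef_pos: [0.4541, -0.33, 0.0465]
eef_rot: [1.0, -0.01, 0.001, 0.0]
ft_force: [0.6, -0.1, 0.3]
opening: 0.0339
grasp_force: 20.0
clock 5.4 pos [ 454.1 -330.    46.5] ang -1.1 j7 -1.03 open 33.9 grip 20.0 ft [ 0.6 -0.1  0.3]
-> x -0.14 y -0.11 z 0.70 roll -0.000
```

```bash
python3 -m pendant '[{"x":0,"y":0,"z":0.3,"roll":0},{"x":0,"y":0,"z":0.5,"roll":0},{"x":0,"y":0,"z":0.6,"roll":0},{"x":0,"y":0,"z":0.6,"roll":0},{"x":0,"y":0,"z":0.6,"roll":0}]';  python3 go.py 452.7 -328.9 39.5 -1.1
```

```text
clock: 6.02
eef_pos: [0.4535, -0.3297, 0.0396]
eef_rot: [1.0, -0.01, -0.0, -0.0]
ft_force: [-1.1, 0.8, 1.7]
opening: 0.0337
grasp_force: 20.0
clock 6.03 pos [ 453.5 -329.7   39.6] ang -1.1 j7 -1.03 open 33.7 grip 20.0 ft [-1.1  0.8  1.7]
-> x -0.09 y -0.08 z 0.01 roll 0.000
```

```bash
python3 -m pendant '[{"x":0,"y":0,"z":0,"roll":0},{"x":0,"y":0,"z":0,"roll":0},{"x":0,"y":0,"z":0,"roll":0}]' 5.5 20; python3 -m pendant '[{"x":0,"y":0,"z":-3,"roll":0},{"x":0,"y":0,"z":-8,"roll":0},{"x":0,"y":0,"z":-14,"roll":0},{"x":0,"y":0,"z":-17,"roll":0},{"x":0,"y":0,"z":-17,"roll":0}]';  python3 go.py 570 115 250 -15;python3 - <<'E'
from h import *
c,W=cloud("top")
a,b,l,rr=148,230,408,492
w=W[a:b,l:rr].reshape(-1,3); q=w[(w[:,2]>0.05)&(w[:,2]<.1)]; print(len(q),rect(q),np.percentile(q[:,2],95))
E
```

```text
clock: 6.4
eef_pos: [0.4536, -0.3297, 0.0395]
eef_rot: [1.0, -0.01, -0.0, 0.0]
ft_force: [0.8, -0.2, -0.2]
opening: 0.0545
grasp_force: 0.0
clock: 7.02
eef_pos: [0.4546, -0.3304, 0.212]
eef_rot: [1.0, -0.01, 0.002, 0.001]
ft_force: [0.3, -0.7, -1.5]
opening: 0.0554
grasp_force: 0.0
clock 7.03 pos [ 454.6 -330.4  212. ] ang -1.1 j7 -1.03 open 55.4 grip 0.0 ft [ 0.3 -0.7 -1.5]
-> x 10.69 y -44.75 z -3.86 roll 0.242
326 {'x': 450.9, 'y': -330.5, 'L': 40.7, 'W': 35.0, 'a': 0.0} 0.080232044754494
```

```bash
python3 -m pendant '[{"x":6,"y":-44.8,"z":-3,"roll":0.24},{"x":6,"y":-44.8,"z":-3,"roll":0.24},{"x":6,"y":-44.8,"z":-3,"roll":0.24},{"x":6,"y":-44.8,"z":-3,"roll":0.24},{"x":6,"y":-44.8,"z":-3,"roll":0.24}]' 5.5; python3 go.py 510 115 250 -15
```

```text
clock: 7.7
eef_pos: [0.5003, -0.0196, 0.2288]
eef_rot: [0.992, -0.129, -0.001, 0.0]
ft_force: [1.6, 0.1, 0.1]
opening: 0.0552
grasp_force: 0.0
clock 7.7 pos [500.3 -19.6 228.8] ang -14.9 j7 -1.87 open 55.2 grip 0.0 ft [1.6 0.1 0.1]
-> x -2.52 y -13.26 z -2.12 roll 0.003
```

```bash
python3 -m pendant '[{"x":-2.5,"y":-13.3,"z":-2,"roll":0},{"x":-2.5,"y":-13.3,"z":-2,"roll":0},{"x":-2.5,"y":-13.3,"z":-2,"roll":0},{"x":-2.5,"y":-13.3,"z":-2,"roll":0}]'
python3 - <<'E'
from h import *
c,W=cloud("wrist"); cv2.imwrite("pics/w2.png",c["frame"])
np.save("W2.npy",W)
m=(W[...,2]>0.015)&(W[...,2]<0.085)&(W[...,0]>.53)&(W[...,0]<.68)&(W[...,1]>.06)&(W[...,1]<.18)
v,u=np.nonzero(m); print(u.min(),u.max(),v.min(),v.max(),m.sum()); w=W[m]
for lo,hi in((.015,.09),(.035,.09),(.045,.057)): q=w[(w[:,2]>lo)&(w[:,2]<hi)]; print(lo,len(q),rect(q))
cv2.imwrite("pics/w2c.png",cv2.resize(c["frame"][max(v.min()-20,0):v.max()+20,max(u.min()-20,0):u.max()+20],None,fx=3,fy=3))
E
```

```text
clock: 8.2
eef_pos: [0.5103, 0.1136, 0.2489]
eef_rot: [0.992, -0.128, -0.001, 0.001]
ft_force: [0.3, -1.2, 0.2]
opening: 0.0546
grasp_force: 0.0
274 313 61 147 1741
0.015 1741 {'x': 605.5, 'y': 114.8, 'L': 103.8, 'W': 43.7, 'a': -12.1}
0.035 1445 {'x': 602.6, 'y': 121.8, 'L': 89.7, 'W': 43.1, 'a': -23.7}
0.045 1203 {'x': 600.5, 'y': 116.4, 'L': 90.1, 'W': 24.0, 'a': -13.9}
```

View pics/w2.png

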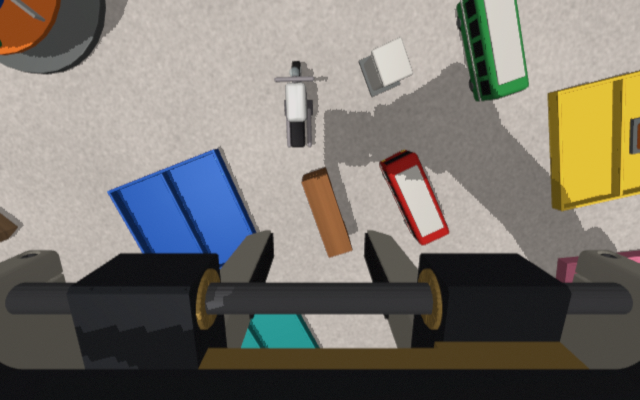

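The wrist view shows the motorcycle at (297,105), front pointing up the picture and nearly lined up with the tool, and its silver tank at (297,98). The white pump at (390,65) leaves enough room for the fingers.

```bash
python3 - <<'E'
import numpy as np
W=np.load("W2.npy")
a=np.radians(-14); 
m=(W[...,2]>0.015)&(W[...,2]<0.085)&(W[...,0]>.53)&(W[...,0]<.68)&(W[...,1]>.06)&(W[...,1]<.18)
q=W[m]; s=(q[:,0]-.6)*np.cos(a)+(q[:,1]-.116)*np.sin(a); t=-(q[:,0]-.6)*np.sin(a)+(q[:,1]-.116)*np.cos(a)
for b in np.arange(-.06,.065,.008):
    k=(s>=b)&(s<b+.008)&(q[:,2]>.028)
    if k.sum(): print(round(b*1000),k.sum(),"t",np.round([t[k].min()*1e3,t[k].max()*1e3]),"z",np.round(np.percentile(q[k,2],[5,95])*1e3), "all t" )
print(s.min(),s.max())
E
python3 go.py 601 116 130 -14
```

```text
-52 12 t [-7.  7.] z [46. 47.] all t
-44 92 t [-8.  9.] z [46. 48.] all t
-36 97 t [-8.  9.] z [45. 49.] all t
-28 105 t [-9.  9.] z [46. 49.] all t
-20 107 t [-10.  10.] z [45. 52.] all t
-12 140 t [-11.  12.] z [49. 55.] all t
-4 146 t [-12.  12.] z [49. 55.] all t
4 147 t [-11.  12.] z [49. 55.] all t
12 161 t [-11.  13.] z [50. 55.] all t
20 145 t [-11.  12.] z [50. 55.] all t
28 216 t [-21.  23.] z [51. 63.] all t
36 79 t [-5.  7.] z [52. 58.] all t
44 30 t [-4.  5.] z [29. 54.] all t
52 9 t [-3.  5.] z [29. 32.] all t
-0.04673259285577287 0.05769316903997849
clock 8.25 pos [510.3 112.2 249. ] ang -14.9 j7 -2.13 open 55.0 grip 0.0 ft [-1.1  0.8 -0.6]
-> x 8.69 y -2.71 z 11.88 roll -0.015
```

```bash
python3 go.py 605 115.2 130 -14; python3 -m pendant '[{"x":4,"y":-1.4,"z":6,"roll":-0.015},{"x":9.1,"y":-2.7,"z":9,"roll":-0.015},{"x":9.1,"y":-2.7,"z":11.9,"roll":-0.015},{"x":9.1,"y":-2.7,"z":11.9,"roll":-0.015},{"x":9.1,"y":-2.7,"z":11.9,"roll":-0.015}]'; python3 go.py 605 115.2 25 -14
```

```text
clock 8.25 pos [510.3 112.2 249. ] ang -14.9 j7 -2.13 open 55.0 grip 0.0 ft [-1.1  0.8 -0.6]
-> x 9.10 y -2.74 z 11.88 roll -0.015
clock: 8.88
eef_pos: [0.6054, 0.1147, 0.1319]
eef_rot: [0.992, -0.123, -0.0, 0.0]
ft_force: [0.1, -0.2, 0.1]
opening: 0.0546
grasp_force: 0.0
clock 8.88 pos [605.4 114.7 131.9] ang -14.1 j7 -2.06 open 54.6 grip 0.0 ft [ 0.1 -0.2  0.1]
-> x -0.05 y -0.04 z 10.69 roll -0.002
```

```bash
python3 -m pendant '[{"x":0,"y":0,"z":5,"roll":0},{"x":0,"y":0,"z":8,"roll":0},{"x":0,"y":0,"z":10.2,"roll":0},{"x":0,"y":0,"z":10.7,"roll":0},{"x":0,"y":0,"z":10.7,"roll":0}]' && python3 -m pendant '[{"x":0,"y":0,"z":0,"roll":0},{"x":0,"y":0,"z":0,"roll":0},{"x":0,"y":0,"z":0,"roll":0},{"x":0,"y":0,"z":0,"roll":0},{"x":0,"y":0,"z":0,"roll":0}]' 1.5 25;  python3 go.py 605 115 150 -14
```

```text
clock: 9.5
eef_pos: [0.6062, 0.1161, 0.0257]
eef_rot: [0.993, -0.122, 0.001, -0.0]
ft_force: [0.3, -1.2, -0.2]
opening: 0.0549
grasp_force: 0.0
clock: 10.12
eef_pos: [0.6059, 0.1162, 0.0245]
eef_rot: [0.993, -0.122, 0.0, -0.0]
ft_force: [-0.0, -0.9, 5.1]
opening: 0.0239
grasp_force: 25.0
clock 10.12 pos [605.9 116.2  24.5] ang -14.0 j7 -2.06 open 23.9 grip 25.0 ft [-0.  -0.9  5.1]
-> x -0.05 y 0.14 z -12.55 roll 0.000
```

```bash
python3 -m pendant '[{"x":0,"y":0,"z":-4,"roll":0},{"x":0,"y":0,"z":-9,"roll":0},{"x":0,"y":0,"z":-13,"roll":0},{"x":0,"y":0,"z":-13,"roll":0}]';  python3 go.py 454.3 -248.9 155 -1.1
```

```text
clock: 10.62
eef_pos: [0.6073, 0.1165, 0.157]
eef_rot: [0.993, -0.122, 0.002, -0.001]
ft_force: [-0.2, -0.5, -1.2]
opening: 0.0235
grasp_force: 25.0
clock 10.62 pos [607.3 116.5 157. ] ang -14.0 j7 -2.06 open 23.5 grip 25.0 ft [-0.2 -0.5 -1.2]
-> x -6.00 y 39.15 z 0.08 roll -0.225
```

```bash
python3 -m pendant '[{"x":-0.8,"y":5,"z":0,"roll":-0.03},{"x":-1.6,"y":10,"z":0,"roll":-0.06},{"x":-2.4,"y":15,"z":0,"roll":-0.09},{"x":-3.1,"y":20,"z":0,"roll":-0.12},{"x":-3.9,"y":25,"z":0,"roll":-0.15}]';  python3 -m pendant '[{"x":-0.7,"y":5,"z":0,"roll":-0.03},{"x":-1.4,"y":9.5,"z":0,"roll":-0.06},{"x":-2.1,"y":14.1,"z":0,"roll":-0.075},{"x":-2.1,"y":14.1,"z":0,"roll":-0.075},{"x":-2.1,"y":14.1,"z":0,"roll":-0.075}]'; python3 go.py 454.3 -248.9 35 -1.1
```

```text
clock: 11.25
eef_pos: [0.506, -0.1182, 0.1529]
eef_rot: [0.999, -0.046, -0.001, -0.0]
ft_force: [1.4, -1.1, -1.7]
opening: 0.0239
grasp_force: 25.0
clock: 11.88
eef_pos: [0.4728, -0.2547, 0.1531]
eef_rot: [1.0, -0.01, -0.001, -0.001]
ft_force: [0.4, 0.4, -1.5]
opening: 0.0242
grasp_force: 25.0
clock 11.88 pos [ 472.8 -254.7  153.1] ang -1.1 j7 -1.25 open 24.2 grip 25.0 ft [ 0.4  0.4 -1.5]
-> x -1.84 y -0.53 z 11.82 roll -0.000
```

```bash
python3 -m pendant '[{"x":-1.8,"y":-0.5,"z":2,"roll":0},{"x":-1.8,"y":-0.5,"z":6,"roll":0},{"x":-1.8,"y":-0.5,"z":10,"roll":0},{"x":-1.8,"y":-0.5,"z":11.5,"roll":0},{"x":-1.8,"y":-0.5,"z":11.7,"roll":0}]';python3 -m pendant '[{"x":0,"y":0,"z":0,"roll":0},{"x":0,"y":0,"z":0,"roll":0}]';  python3 go.py 454.3 -248.9 28.5 -1.1
```

```text
clock: 12.5
eef_pos: [0.4554, -0.2489, 0.0366]
eef_rot: [1.0, -0.009, -0.001, -0.0]
ft_force: [0.6, -0.1, -1.4]
opening: 0.0236
grasp_force: 25.0
clock: 12.75
eef_pos: [0.456, -0.2502, 0.0384]
eef_rot: [1.0, -0.01, 0.001, 0.0]
ft_force: [0.1, 0.2, -1.1]
opening: 0.0242
grasp_force: 25.0
clock 12.75 pos [ 456.  -250.2   38.4] ang -1.1 j7 -1.28 open 24.2 grip 25.0 ft [ 0.1  0.2 -1.1]
-> x -0.18 y -0.13 z 0.99 roll -0.000
```

```bash
python3 -m pendant '[{"x":0,"y":0,"z":0.3,"roll":0},{"x":0,"y":0,"z":0.5,"roll":0},{"x":0,"y":0,"z":0.7,"roll":0},{"x":0,"y":0,"z":0.7,"roll":0},{"x":0,"y":0,"z":0.7,"roll":0}]';  python3 go.py 454.3 -248.9 28.5 -1.1
```

```text
clock: 13.38
eef_pos: [0.4553, -0.25, 0.0302]
eef_rot: [1.0, -0.01, -0.0, -0.0]
ft_force: [-0.1, 0.0, -2.2]
opening: 0.0238
grasp_force: 25.0
clock 13.38 pos [ 455.3 -250.    30.2] ang -1.1 j7 -1.28 open 23.8 grip 25.0 ft [-0.1  0.  -2.2]
-> x -0.11 y -0.11 z 0.17 roll -0.000
```

```bash
python3 -m pendant '[{"x":0,"y":0,"z":0.1,"roll":0},{"x":0,"y":0,"z":0.2,"roll":0},{"x":0,"y":0,"z":0.2,"roll":0}]';  python3 go.py 454.3 -248.9 28.5 -1.1
```

```text
clock: 13.75
eef_pos: [0.4554, -0.25, 0.0285]
eef_rot: [1.0, -0.01, 0.0, 0.0]
ft_force: [-0.9, 0.1, 2.7]
opening: 0.0238
grasp_force: 25.0
clock 13.75 pos [ 455.4 -250.    28.5] ang -1.1 j7 -1.28 open 23.8 grip 25.0 ft [-0.9  0.1  2.7]
-> x -0.12 y -0.11 z -0.00 roll 0.000
```

```bash
python3 -m pendant '[{"x":0,"y":0,"z":0,"roll":0},{"x":0,"y":0,"z":0,"roll":0},{"x":0,"y":0,"z":0,"roll":0}]' 4.5; python3 -m pendant '[{"x":0,"y":0,"z":-2,"roll":0},{"x":0,"y":0,"z":-6,"roll":0},{"x":0,"y":0,"z":-12,"roll":0},{"x":0,"y":0,"z":-13,"roll":0}]';  python3 go.py 453.3 -3.8 150 12.6
```

```text
clock: 14.12
eef_pos: [0.4554, -0.25, 0.0282]
eef_rot: [1.0, -0.01, -0.0, 0.0]
ft_force: [0.5, 0.7, 0.9]
opening: 0.0438
grasp_force: 0.0
clock: 14.62
eef_pos: [0.4568, -0.2508, 0.1616]
eef_rot: [1.0, -0.01, 0.003, 0.001]
ft_force: [-0.1, -0.8, -0.0]
opening: 0.0449
grasp_force: 0.0
clock 14.62 pos [ 456.8 -250.8  161.6] ang -1.1 j7 -1.25 open 44.9 grip 0.0 ft [-0.1 -0.8 -0. ]
-> x -0.84 y -24.69 z 1.10 roll -0.240
```

```bash
python3 -m pendant '[{"x":-0.8,"y":-24.7,"z":1,"roll":-0.24},{"x":-0.8,"y":-24.7,"z":1,"roll":-0.24},{"x":-0.8,"y":-24.7,"z":1,"roll":-0.24},{"x":-0.8,"y":-24.7,"z":1,"roll":-0.24},{"x":-0.8,"y":-24.7,"z":1,"roll":-0.24}]' 6.8;python3 -m pendant '[{"x":0,"y":0,"z":0,"roll":0}]';  python3 go.py 453.3 -3.8 26 12.6
python3 - <<'E'
from h import *
c,W=cloud("top"); cv2.imwrite("pics/c3.png",cv2.resize(c["frame"][80:240,380:500],None,fx=4,fy=3.5,interpolation=cv2.INTER_CUBIC))
E
```

```text
clock: 15.25
eef_pos: [0.4518, 0.002, 0.1475]
eef_rot: [0.993, 0.115, -0.0, -0.001]
ft_force: [-0.3, 0.1, -0.1]
opening: 0.0678
grasp_force: 0.0
clock: 15.38
eef_pos: [0.4518, -0.0032, 0.1478]
eef_rot: [0.994, 0.111, -0.001, 0.0]
ft_force: [-0.3, -0.5, 0.2]
opening: 0.0684
grasp_force: 0.0
clock 15.38 pos [451.8  -3.2 147.8] ang 12.7 j7 -1.58 open 68.4 grip 0.0 ft [-0.3 -0.5  0.2]
-> x 0.15 y 0.09 z 12.18 roll 0.002
```

View pics/c3.png

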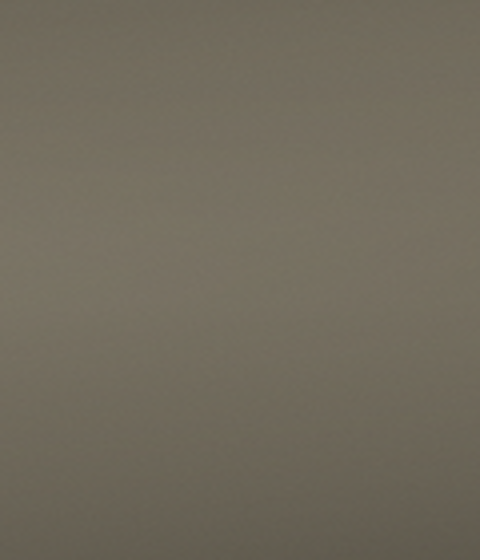

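The arm is blocking the top camera here, so I'll check the yellow tray later. Down onto the red bus.

```bash
python3 -m pendant '[{"x":0.1,"y":0.1,"z":5,"roll":0},{"x":0.1,"y":0.1,"z":9,"roll":0},{"x":0.1,"y":0.1,"z":11.7,"roll":0},{"x":0.1,"y":0.1,"z":12.1,"roll":0},{"x":0.1,"y":0.1,"z":12.1,"roll":0}]' && python3 -m pendant '[{"x":0,"y":0,"z":0,"roll":0},{"x":0,"y":0,"z":0,"roll":0},{"x":0,"y":0,"z":0,"roll":0},{"x":0,"y":0,"z":0,"roll":0},{"x":0,"y":0,"z":0,"roll":0}]' 3.5 25;  python3 go.py 453 -4 155 12.6
```

```text
clock: 16.05
eef_pos: [0.4533, -0.0048, 0.0275]
eef_rot: [0.994, 0.109, -0.0, 0.0]
ft_force: [0.7, 0.5, -0.8]
opening: 0.068
grasp_force: 0.0
clock: 16.68
eef_pos: [0.4537, -0.0036, 0.0278]
eef_rot: [0.994, 0.11, 0.0, 0.0]
ft_force: [-0.6, 0.2, 7.5]
opening: 0.0416
grasp_force: 25.0
clock 16.68 pos [453.7  -3.6  27.8] ang 12.7 j7 -1.64 open 41.6 grip 25.0 ft [-0.6  0.2  7.5]
-> x -0.06 y 0.03 z -12.72 roll 0.001
```

```bash
python3 -m pendant '[{"x":0,"y":0,"z":-4,"roll":0},{"x":0,"y":0,"z":-9,"roll":0},{"x":0,"y":0,"z":-12.7,"roll":0},{"x":0,"y":0,"z":-12.7,"roll":0}]';  python3 go.py 485.9 351 155 5.8
```

```text
clock: 17.18
eef_pos: [0.4545, -0.0037, 0.1566]
eef_rot: [0.994, 0.11, 0.003, 0.0]
ft_force: [0.2, -0.6, -0.9]
opening: 0.0416
grasp_force: 25.0
clock 17.18 pos [454.5  -3.7 156.6] ang 12.6 j7 -1.59 open 41.6 grip 25.0 ft [ 0.2 -0.6 -0.9]
-> x 10.81 y -33.92 z 0.19 roll 0.119
```

```bash
python3 -m pendant '[{"x":1.6,"y":-5,"z":0,"roll":0.02},{"x":3.2,"y":-10,"z":0,"roll":0.04},{"x":4.8,"y":-15,"z":0,"roll":0.06},{"x":6.4,"y":-20,"z":0,"roll":0.08},{"x":8,"y":-25,"z":0,"roll":0.09}]';  python3 -m pendant '[{"x":1.5,"y":-4.5,"z":0,"roll":0.02},{"x":2.8,"y":-8.9,"z":0,"roll":0.03},{"x":2.8,"y":-8.9,"z":0,"roll":0.03},{"x":2.8,"y":-8.9,"z":0,"roll":0.03}]'; python3 go.py 485.9 351 38 5.8
```

```text
clock: 17.8
eef_pos: [0.476, 0.2592, 0.1528]
eef_rot: [0.998, 0.065, -0.001, 0.001]
ft_force: [0.3, -0.1, -0.8]
opening: 0.042
grasp_force: 25.0
clock: 18.3
eef_pos: [0.492, 0.3487, 0.1527]
eef_rot: [0.999, 0.051, -0.001, 0.001]
ft_force: [-0.2, 0.1, -0.4]
opening: 0.0422
grasp_force: 25.0
clock 18.3 pos [492.  348.7 152.7] ang 5.8 j7 -2.24 open 42.2 grip 25.0 ft [-0.2  0.1 -0.4]
-> x -0.56 y -0.32 z 11.47 roll 0.000
```

```bash
python3 -m pendant '[{"x":-0.6,"y":-0.3,"z":2,"roll":0},{"x":-0.6,"y":-0.3,"z":6,"roll":0},{"x":-0.6,"y":-0.3,"z":9.8,"roll":0},{"x":-0.6,"y":-0.3,"z":11.3,"roll":0},{"x":-0.6,"y":-0.3,"z":11.5,"roll":0}]';python3 -m pendant '[{"x":0,"y":0,"z":0,"roll":0},{"x":0,"y":0,"z":0,"roll":0}]';  python3 go.py 485.9 351 31.8 5.8
```

```text
clock: 18.92
eef_pos: [0.4864, 0.3509, 0.0386]
eef_rot: [0.999, 0.05, -0.001, 0.001]
ft_force: [-0.1, 0.1, -0.7]
opening: 0.0418
grasp_force: 25.0
clock: 19.18
eef_pos: [0.4871, 0.3524, 0.0405]
eef_rot: [0.999, 0.05, 0.001, -0.001]
ft_force: [-0.1, -0.7, -0.7]
opening: 0.0421
grasp_force: 25.0
clock 19.18 pos [487.1 352.4  40.5] ang 5.8 j7 -2.27 open 42.1 grip 25.0 ft [-0.1 -0.7 -0.7]
-> x -0.14 y 0.13 z 0.87 roll -0.001
```

```bash
python3 -m pendant '[{"x":0,"y":0,"z":0.3,"roll":0},{"x":0,"y":0,"z":0.6,"roll":0},{"x":0,"y":0,"z":0.7,"roll":0},{"x":0,"y":0,"z":0.7,"roll":0},{"x":0,"y":0,"z":0.7,"roll":0}]';  python3 go.py 485.9 351 31.8 5.8
```

```text
clock: 19.8
eef_pos: [0.4865, 0.3521, 0.0322]
eef_rot: [0.999, 0.05, -0.0, 0.0]
ft_force: [-0.4, 0.1, -1.3]
opening: 0.042
grasp_force: 25.0
clock 19.8 pos [486.5 352.1  32.2] ang 5.8 j7 -2.27 open 42.0 grip 25.0 ft [-0.4  0.1 -1.3]
-> x -0.07 y 0.10 z 0.04 roll -0.000
```

```bash
python3 -m pendant '[{"x":0,"y":0,"z":0.05,"roll":0},{"x":0,"y":0,"z":0.1,"roll":0},{"x":0,"y":0,"z":0.1,"roll":0}]';  python3 go.py 485.9 351 31.8 5.8
```

```text
clock: 20.18
eef_pos: [0.4865, 0.3521, 0.0318]
eef_rot: [0.999, 0.05, 0.0, -0.0]
ft_force: [-1.5, -1.8, 6.1]
opening: 0.042
grasp_force: 25.0
clock 20.18 pos [486.5 352.1  31.8] ang 5.8 j7 -2.27 open 42.0 grip 25.0 ft [-1.5 -1.8  6.1]
-> x -0.07 y 0.10 z 0.00 roll -0.001
```

```bash
python3 -m pendant '[{"x":0,"y":0,"z":0,"roll":0},{"x":0,"y":0,"z":0,"roll":0},{"x":0,"y":0,"z":0,"roll":0}]' 6.3; python3 -m pendant '[{"x":0,"y":0,"z":-2,"roll":0},{"x":0,"y":0,"z":-6,"roll":0},{"x":0,"y":0,"z":-12,"roll":0},{"x":0,"y":0,"z":-12.5,"roll":0}]';  python3 go.py 461.5 112 150 3.5
python3 - <<'E'
from h import *
c,W=cloud("top"); cv2.imwrite("pics/c4.png",cv2.resize(c["frame"][80:240,160:500],None,fx=2.3,fy=2.3,interpolation=cv2.INTER_CUBIC))
E
```

```text
clock: 20.55
eef_pos: [0.4865, 0.3521, 0.0312]
eef_rot: [0.999, 0.05, -0.0, 0.0]
ft_force: [0.7, 0.5, 0.5]
opening: 0.0623
grasp_force: 0.0
clock: 21.05
eef_pos: [0.4883, 0.3534, 0.1603]
eef_rot: [0.999, 0.05, 0.003, -0.002]
ft_force: [0.2, 0.6, -0.8]
opening: 0.0631
grasp_force: 0.0
clock 21.05 pos [488.3 353.4 160.3] ang 5.8 j7 -2.25 open 63.1 grip 0.0 ft [ 0.2  0.6 -0.8]
-> x -5.09 y 23.75 z 0.91 roll 0.039
```

View pics/c4.png

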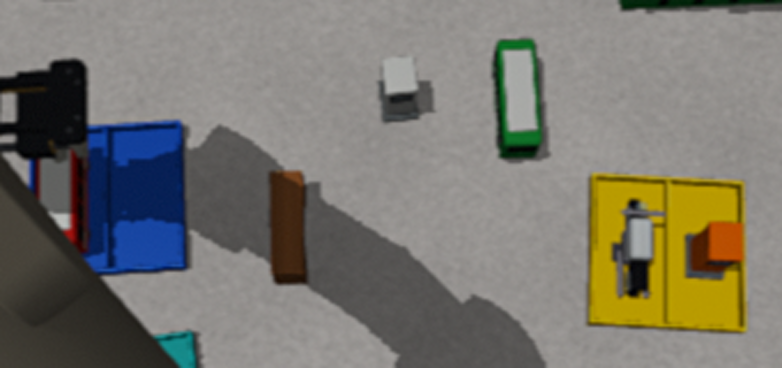

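In the yellow tray the motorcycle (637,248) and the orange pump (718,247) each stand in their own bay. The red bus is in the left blue bay (60,205), partly hidden by the arm, and the bridge (288,227) and both decoys haven't moved. Now the bridge.

```bash
python3 -m pendant '[{"x":-5.1,"y":23.7,"z":0.9,"roll":0.04},{"x":-5.1,"y":23.7,"z":0.9,"roll":0.04},{"x":-5.1,"y":23.7,"z":0.9,"roll":0.04},{"x":-5.1,"y":23.7,"z":0.9,"roll":0.04},{"x":-5.1,"y":23.7,"z":0.9,"roll":0.04}]' 6;python3 -m pendant '[{"x":0,"y":0,"z":0,"roll":0}]';  python3 go.py 461.5 112 26 3.5
```

```text
clock: 21.72
eef_pos: [0.4579, 0.1063, 0.1461]
eef_rot: [1.0, 0.027, -0.002, 0.001]
ft_force: [0.9, -0.0, 0.4]
opening: 0.06
grasp_force: 0.0
clock: 21.85
eef_pos: [0.4596, 0.1115, 0.1466]
eef_rot: [1.0, 0.03, -0.0, -0.0]
ft_force: [-0.9, -0.1, 0.7]
opening: 0.0597
grasp_force: 0.0
clock 21.85 pos [459.6 111.5 146.6] ang 3.5 j7 -1.95 open 59.7 grip 0.0 ft [-0.9 -0.1  0.7]
-> x 0.21 y -0.04 z 12.06 roll -0.001
```

```bash
python3 -m pendant '[{"x":0.2,"y":0,"z":5,"roll":0},{"x":0.2,"y":0,"z":9,"roll":0},{"x":0.2,"y":0,"z":11.7,"roll":0},{"x":0.2,"y":0,"z":12.2,"roll":0},{"x":0.2,"y":0,"z":12.2,"roll":0}]' && python3 -m pendant '[{"x":0,"y":0,"z":0,"roll":0},{"x":0,"y":0,"z":0,"roll":0},{"x":0,"y":0,"z":0,"roll":0},{"x":0,"y":0,"z":0,"roll":0},{"x":0,"y":0,"z":0,"roll":0}]' 2.5 25;  python3 go.py 461.5 112 155 3.5
```

```text
clock: 22.48
eef_pos: [0.4616, 0.1123, 0.0252]
eef_rot: [1.0, 0.031, -0.0, -0.0]
ft_force: [1.7, 0.2, 0.5]
opening: 0.0602
grasp_force: 0.0
clock: 23.1
eef_pos: [0.462, 0.1115, 0.0257]
eef_rot: [1.0, 0.03, 0.001, -0.0]
ft_force: [-0.3, -0.1, 7.9]
opening: 0.0342
grasp_force: 25.0
clock 23.1 pos [462.  111.5  25.7] ang 3.5 j7 -1.99 open 34.2 grip 25.0 ft [-0.3 -0.1  7.9]
-> x -0.04 y -0.06 z -12.93 roll -0.000
```

```bash
python3 -m pendant '[{"x":0,"y":0,"z":-4,"roll":0},{"x":0,"y":0,"z":-9,"roll":0},{"x":0,"y":0,"z":-12.7,"roll":0},{"x":0,"y":0,"z":-12.7,"roll":0}]';  python3 go.py 493.9 271.4 155 5.8
```

```text
clock: 23.6
eef_pos: [0.4628, 0.1114, 0.1547]
eef_rot: [1.0, 0.03, 0.002, -0.001]
ft_force: [-0.5, -0.0, -1.4]
opening: 0.034
grasp_force: 25.0
clock 23.6 pos [462.8 111.4 154.7] ang 3.4 j7 -1.95 open 34.0 grip 25.0 ft [-0.5 -0.  -1.4]
-> x 4.06 y -15.78 z 0.00 roll -0.041
```

```bash
python3 -m pendant '[{"x":1.3,"y":-5,"z":0,"roll":-0.01},{"x":2.6,"y":-10,"z":0,"roll":-0.03},{"x":4,"y":-15.7,"z":0,"roll":-0.041},{"x":4,"y":-15.7,"z":0,"roll":-0.041},{"x":4,"y":-15.7,"z":0,"roll":-0.041}]';  python3 go.py 493.9 271.4 36 5.8
```

```text
clock: 24.22
eef_pos: [0.4911, 0.2695, 0.1508]
eef_rot: [0.999, 0.051, -0.001, 0.001]
ft_force: [0.1, -0.1, -1.2]
opening: 0.0347
grasp_force: 25.0
clock 24.23 pos [491.1 269.5 150.8] ang 5.9 j7 -2.15 open 34.7 grip 25.0 ft [ 0.1 -0.1 -1.2]
-> x 0.33 y -0.18 z 11.48 roll 0.001
```

```bash
python3 -m pendant '[{"x":0.3,"y":-0.1,"z":2,"roll":0},{"x":0.3,"y":-0.1,"z":6,"roll":0},{"x":0.3,"y":-0.1,"z":9.8,"roll":0},{"x":0.3,"y":-0.1,"z":11.3,"roll":0},{"x":0.3,"y":-0.1,"z":11.6,"roll":0}]';python3 -m pendant '[{"x":0,"y":0,"z":0,"roll":0},{"x":0,"y":0,"z":0,"roll":0}]';  python3 go.py 493.9 271.4 29.7 5.8
```

```text
clock: 24.85
eef_pos: [0.4946, 0.2705, 0.0357]
eef_rot: [0.999, 0.05, -0.001, 0.001]
ft_force: [0.4, -0.7, -1.3]
opening: 0.0342
grasp_force: 25.0
clock: 25.1
eef_pos: [0.4955, 0.2719, 0.0374]
eef_rot: [0.999, 0.051, 0.001, -0.0]
ft_force: [0.2, -0.4, -0.9]
opening: 0.034
grasp_force: 25.0
clock 25.1 pos [495.5 271.9  37.4] ang 5.8 j7 -2.18 open 34.0 grip 25.0 ft [ 0.2 -0.4 -0.9]
-> x -0.17 y 0.04 z 0.77 roll 0.000
```

```bash
python3 -m pendant '[{"x":0,"y":0,"z":0.3,"roll":0},{"x":0,"y":0,"z":0.6,"roll":0},{"x":0,"y":0,"z":0.65,"roll":0},{"x":0,"y":0,"z":0.7,"roll":0},{"x":0,"y":0,"z":0.7,"roll":0}]';  python3 go.py 493.9 271.4 29.7 5.8
```

```text
clock: 25.72
eef_pos: [0.4949, 0.2718, 0.0298]
eef_rot: [0.999, 0.051, 0.0, -0.0]
ft_force: [-1.3, -0.1, 8.3]
opening: 0.0341
grasp_force: 25.0
clock 25.73 pos [494.9 271.8  29.8] ang 5.8 j7 -2.18 open 34.1 grip 25.0 ft [-1.3 -0.1  8.3]
-> x -0.10 y 0.03 z 0.01 roll 0.001
```

Contact with the floor. I'll release, rise and swing the arm clear so I can check.

```bash
python3 -m pendant '[{"x":0,"y":0,"z":0,"roll":0},{"x":0,"y":0,"z":0,"roll":0},{"x":0,"y":0,"z":0,"roll":0}]' 5; python3 -m pendant '[{"x":0,"y":0,"z":-2,"roll":0},{"x":0,"y":0,"z":-6,"roll":0},{"x":0,"y":0,"z":-12,"roll":0},{"x":0,"y":0,"z":-18,"roll":0},{"x":0,"y":0,"z":-22,"roll":0}]'; python3 -m pendant '[{"x":-5,"y":25,"z":0,"roll":0},{"x":-5,"y":25,"z":0,"roll":0},{"x":-5,"y":25,"z":0,"roll":0},{"x":-5,"y":25,"z":0,"roll":0},{"x":-5,"y":25,"z":0,"roll":0}]'
python3 - <<'E'
from h import *
c,W=cloud("top"); s=r.camera("scene"); 
a=cv2.resize(c["frame"][80:240,160:500],None,fx=2.3,fy=2.3,interpolation=cv2.INTER_CUBIC)[:, :782]
cv2.imwrite("pics/c5.png",a); cv2.imwrite("pics/s5.png",s["frame"])
E
```

```text
clock: 26.1
eef_pos: [0.4949, 0.2716, 0.0291]
eef_rot: [0.999, 0.051, -0.0, 0.0]
ft_force: [-1.4, 0.3, -0.3]
opening: 0.0495
grasp_force: 0.0
clock: 26.72
eef_pos: [0.4953, 0.2718, 0.2521]
eef_rot: [0.999, 0.051, 0.001, -0.001]
ft_force: [-0.2, 0.3, -0.6]
opening: 0.0497
grasp_force: 0.0
clock: 27.35
eef_pos: [0.4696, 0.0133, 0.2493]
eef_rot: [0.999, 0.047, -0.0, 0.001]
ft_force: [0.1, 1.2, -0.5]
opening: 0.0502
grasp_force: 0.0
```

View pics/c5.png

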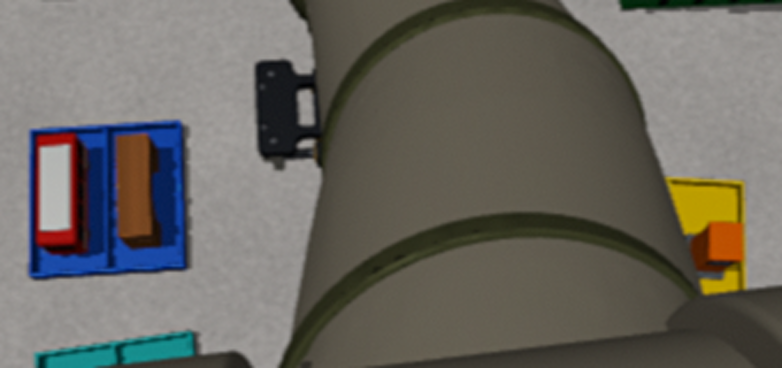

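View pics/s5.png

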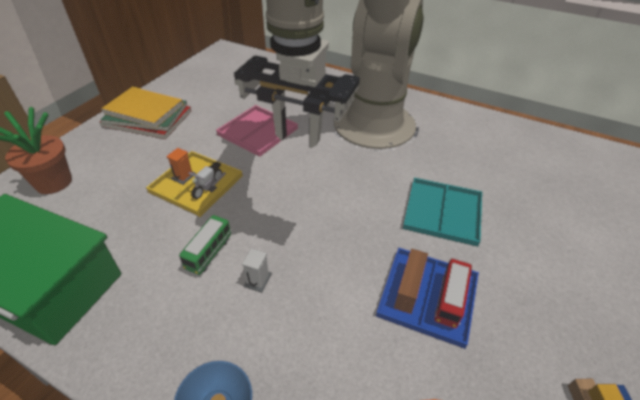

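Both views show all four toys upright, each in its own bay. In the scene view the bridge is at (411,280), the red bus at (456,292), the motorcycle at (207,181) and the orange pump at (180,163). The green bus and white pump haven't moved, and the gripper is clear. Handing in.

```bash
python3 -c "
from station import r
print(r.job_done())"
```

```text
the job is handed in; nothing more can be done
None
```

The job is handed in: the red bus and bridge are in the blue tray and the motorcycle and orange pump in the yellow one, each upright in its own bay, with the green bus and white pump left where they stood (about 27 s of the 101 s used; no verdict was returned).

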